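# Make up two router tool kits on the kit boards

### The arm

A 7-joint arm with a two-finger parallel gripper is mounted at the origin on a cart in front of the work surface, level with it; the furniture and walls round the work are solid. World frame = base frame: x ahead of the robot, y to its left, z up, the work surface at z = 0. Lengths are in m, angles in rad, forces in N, time in s.
With the tool pointing down it reaches from about 0.425 to 0.875 m from the base axis. Payload 9.9 kg.
Tool frame: the origin (TCP) lies at the very end of the fingers, on their centre line; the grasp point (between the pads) lies 19 mm behind it (arm.grip_depth is the distance from the TCP to the grasp point, in m); z points along the fingers, y is the line along which they close (so a half turn about z gives the same grasp; the last joint's range is limited). The gripper opens to 85 mm and grips with 20 to 120 N. Pads are 22 mm wide; open, the fingers measure 114 mm over their backs; the gripper's body (76 mm by 85 mm) begins 54 mm behind the grasp point. The pads swing forward as they close: fully open they stand 13 mm farther back than shut.
Start: joints at [-1.238, 0.576, 0.025, 1.437, -0.015, 1.129, -0.057], TCP at [0.273, 0.617, 0.231] pointing down, gripper open.
Joint ranges: [-2.76, 2.76], [-0.34, 2.15], [-1.52, 1.57], [0.19, 2.46], [-1.09, 4.23], [0.17, 1.99], [-2.82, 2.82]. Speed limits (rad/s): [2.22, 2.22, 3.01, 3.01, 3.14, 3.14, 3.14].

### API

Orientations are given as a rotation vector (axis times angle).
In Python, from bench import arm gives the robot as it stands.
- The arm moves only by the shell command python3 -m jog 'ROWS' [OPENING] [FORCE]. ROWS is JSON, a list of rows, each an object with "linear": the shift along the tool's x, y, z in mm, a list of three; "rotation": the turn, a rotation vector about the tool's x, y, z in degrees, a list of three. A call has 1 to 20 rows; each row shifts and turns the commanded pose from where the row before left it, along the tool's axes as they then stand; what a row does not reach is not made up. A row lasts 1/12 s, in which the tool goes at most 41.7 mm and 7.16 degrees, less where a joint would pass 70% of its speed; a pose out of reach is approached as far as the arm can. A call is refused whole if a number of a shift passes 41.7 or a number of a turn 7.16, either way. A call with a gripper value outside its range is refused whole. OPENING is the opening, from -1 (shut) to 1 (fully open), set as the call begins (- or left out, the last holds). The fingers move at their own pace and stop on an object; FORCE is the grip in N (left out, the last holds). Time passes only in rows, so rows that do not move let the fingers close. It gives the time, the measured TCP pose, the force, the opening and the grip force at its end, in the units of the state.
- arm.get_state(): the state, without advancing time (a new reading comes with each control period).
- arm.snapshot(name): name is "scene" or "side" or "wrist"; returns a dict with "color" (420x560x3 uint8, blue, green, red), "range_z" (420x560 float32, m along the optical axis (not along the pixel's ray), 0 where there is no reading), "mtx" (3x3 intrinsics, pixels), "pose" (4x4, takes a point from camera to world coordinates); the wrist camera has in their place "tool_from_camera" (4x4, takes a point from camera to tool coordinates, whose origin is the TCP and whose axes are the flange's). Camera axes: x right, y down, z forward; pixel columns grow to the right and rows downward; lengths in m; the calibration is good to about 2 mm. A picture is of the moment at which its call begins: read the wrist's pose just before it.
- arm.job_done(): hands the job in; it is judged then, once.
The state is a dict: "clock": time; "joint_pos": joint angles; "qd": joint speeds; "effort": joint torques, N m; "ee_pos": TCP position; "orientation": TCP orientation; "contact_force": force on the tool from outside, world axes, zero at the start; "wrist_torque": the same for the moment, N m; "gripper_width": finger opening in m; "gripper_force": force on a finger pad.
Only numpy, scipy, OpenCV 4.12 (cv2) and the standard library are available. Lean on these libraries where they do the work, as an engineer would, in place of code of your own. Each camera call takes 0.05 s, during which the arm holds its last target. There are 200 camera calls.

### The job

Make up the two tool kits on the dark wooden kit boards. The board with two round pockets gets the spindle nut in its large pocket and one of the two collets in its small pocket; the board with three pockets gets the other collet in its round pocket, the router bit in its short slot and the stubby screwdriver in its long slot. Every piece must sit flat on the floor of its own pocket, the nut and the collets upright as they stood, and the ear-plug case and the hold-down strap stay where they are.

Things in the scene. Friction and masses are not known exactly. Their poses are not given: they have to be found in the camera images.
- kit_board_two: Dark wooden kit board, 165 x 98 mm, with two round pockets. Fixed, 12 mm thick, level; pockets 5 mm deep, dark-lined (floor 7 mm above the bed). Origin: centre of underside, x along its length, z up. Large pocket for the spindle nut: 72 mm diameter, centre at x = +34, y = 0 mm. Small pocket for a collet: 46 mm diameter, centre at x = -43, y = 0 mm.
- kit_board_three: Dark wooden board, 196 x 140 mm, three pockets. Fixed, 12 mm thick, level; pockets 5 mm deep, dark-lined (floor 7 mm above the bed). Origin: centre of underside, x along its length, z up. Long slot (screwdriver): 172 (x) x 56 (y) mm, centre x = 0, y = -30 mm. Round pocket (collet): 46 mm diameter, centre x = -55, y = +37 mm. Short slot (router bit): 98 (x) x 40 (y) mm, centre x = +36, y = +37 mm.
- spindle_nut: Round grey-white steel spindle nut with dark notches round its side, 50 mm diameter, 28 mm tall, standing flat, its narrower end up. Origin at the centre of its underside, z up. Grip it round the side, at any yaw.
- collet_1: Spring collet, a light grey slotted steel cone, 26 mm diameter at its collar near the top, 37 mm tall, standing on its narrow end, mouth up. Origin at the centre of its underside, z up. One of two identical collets; either may go to either board. It can be gripped from above at any yaw.
- collet_2: Spring collet, a light grey slotted steel cone, 26 mm diameter at its collar near the top, 37 mm tall, standing on its narrow end, mouth up. Origin at the centre of its underside, z up. One of two identical collets; either may go to either board. It can be gripped from above at any yaw.
- router_bit: Straight router bit lying flat, a round bar with a light grey half and a dark half, 72 mm long along its y axis, 13 mm wide (x) and 13 mm high, does not roll. Origin at the middle of its underside, z up. Grip across its x axis at the middle. May lie either way round in its slot, its y axis along the slot's length.
- stubby_driver: Short screwdriver with a thick black handle and a short thin steel tip (the last 20 mm at its +y end), lying flat; 148 mm long along its y axis, 35 mm wide (x), 26 mm high. Origin at the middle of its length, on its underside, z up. Grip across its x axis at the middle, on the handle. May lie either way round in its slot, its y axis along the slot's length.
- plug_case: Small round ear-plug case, orange below with a white lid, 45 mm diameter, 29 mm tall, standing among the stock. Not part of a kit: leave it where it is. Origin at the centre of its underside.
- hold_down: Flat light grey metal hold-down strap with a wing bolt in the middle, 130 mm long along its y axis, 34 mm wide, 46 mm tall at the bolt, lying beyond the stock. Not part of a kit: leave it where it is. Origin at the middle of its underside.

How it is judged:
By the outcome, as a careful person would: the job done as asked, in the order asked, and still so for the second after the job is handed in, with the robot touching nothing.
It also fails if it takes over 115 s, if anything falls off the work surface, if the arm or the gripper's body presses on something with over 40 N, if the wrist force passes 120 N, or if a joint passes its speed limit or range.

## Working session

There is one attempt and no reset: what is moved stays moved. The work goes in short steps, Python scripts to look and compute and a shell command to move; the robot and the scene stay as the last step left them, time stands still between calls to the robot, and variables do not carry over. Pictures are saved under pics/ and viewed, at most 14 in all, crops included, and the job is handed in when it is done.

```bash
ls; mkdir -p pics; python3 - <<'E'
from bench import arm
import cv2,numpy as np
s=arm.get_state();print({k:np.round(v,3).tolist() for k,v in s.items()})
for n in ["scene","side"]:
    d=arm.snapshot(n);cv2.imwrite(f"pics/{n}0.png",d["color"]);np.savez(f"pics/{n}0.npz",**d);print(n,d["mtx"].round(1).tolist(),d["pose"].round(3).tolist())
E
```

```text
pics
{'clock': 0.0, 'joint_pos': [-1.238, 0.577, 0.025, 1.438, -0.015, 1.129, -0.056], 'qd': [-0.001, 0.001, 0.001, -0.0, 0.001, 0.001, -0.002], 'effort': [-0.001, -76.575, 2.25, -28.596, 0.015, 0.013, 0.0], 'ee_pos': [0.273, 0.617, 0.23], 'orientation': [-0.65, -3.073, 0.003], 'contact_force': [-0.212, -0.299, -0.143], 'wrist_torque': [-0.031, 0.034, -0.027], 'gripper_force': 0.0, 'gripper_width': 0.085}
scene [[403.1, 0.0, 276.9], [0.0, 403.1, 207.4], [0.0, 0.0, 1.0]] [[0.716, -0.349, 0.604, -0.124], [-0.698, -0.334, 0.633, -0.754], [-0.019, -0.875, -0.483, 0.601], [0.0, 0.0, 0.0, 1.0]]
side [[523.7, 0.0, 280.3], [0.0, 523.7, 201.4], [0.0, 0.0, 1.0]] [[0.99, -0.1, 0.099, 0.503], [-0.139, -0.596, 0.791, -0.915], [-0.02, -0.797, -0.604, 0.738], [0.0, 0.0, 0.0, 1.0]]
```

View pics/scene0.png

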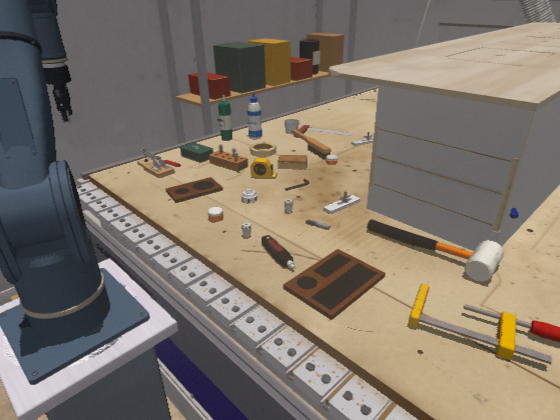

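View pics/side0.png

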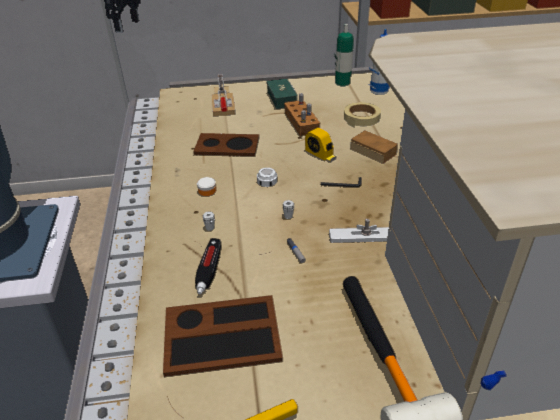

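Both views show everything. In the side view board three is at (222,332), board two (227,144), nut (267,177), collets (208,221) and (288,210), bit (296,250), driver (208,264), case (206,186) and strap (362,234).

```bash
cat > h.py <<'E'
import numpy as np,cv2
from scipy.spatial.transform import Rotation as R
def cloud(d,T=None):
    z=d["range_z"];h,w=z.shape;u,v=np.meshgrid(np.arange(w),np.arange(h));K=d["mtx"]
    P=np.stack([(u-K[0,2])*z/K[0,0],(v-K[1,2])*z/K[1,1],z],-1)
    T=d["pose"] if T is None else T
    return P@T[:3,:3].T+T[:3,3]
def wristT(s,d):
    T=np.eye(4);T[:3,:3]=R.from_rotvec(s["orientation"]).as_matrix();T[:3,3]=s["ee_pos"]
    return T@d["tool_from_camera"]
E
python3 - <<'E'
from h import *
d=dict(np.load("pics/side0.npz"));W=cloud(d);ok=d["range_z"]>0
b=ok&(abs(W[...,2])<.004);print("bed z",np.median(W[b][:,2]))
m=(ok&(W[...,2]>.006)&(W[...,2]<.08)&(W[...,0]>.2)&(W[...,0]<.9)).astype(np.uint8)
n,l,st,c=cv2.connectedComponentsWithStats(m,connectivity=4)
for i in range(1,n):
    if st[i,4]<40: continue
    p=W[l==i];r=cv2.minAreaRect((p[:,:2]*1000).astype(np.float32))
    print(c[i].round(),st[i,4],"zmax %.3f"%p[:,2].max(),"rect",np.round(r[0]),np.round(r[1]),round(r[2],1))
E
```

```text
bed z -0.00010493259439087188
[217.  10.] 2766 zmax 0.080 rect [ 550. 1378.] [ 49. 699.] 90.0
[337.  73.] 93 zmax 0.080 rect [894. 650.] [10. 36.] 5.6
[222.  99.] 626 zmax 0.077 rect [518. 543.] [282.  68.] 89.7
[301. 117.] 2126 zmax 0.069 rect [730. 421.] [ 77. 457.] 10.0
[351. 115.] 229 zmax 0.028 rect [881. 416.] [107.  37.] 89.9
[366. 144.] 547 zmax 0.037 rect [869. 229.] [ 62. 117.] 0.6
[227. 144.] 1209 zmax 0.018 rect [515. 320.] [108. 167.] 76.4
[267. 176.] 291 zmax 0.034 rect [604. 135.] [47. 47.] 26.6
[206. 186.] 290 zmax 0.032 rect [457. 116.] [43. 44.] 57.7
[352. 183.] 55 zmax 0.010 rect [805.  84.] [63. 28.] 19.6
[288. 208.] 163 zmax 0.039 rect [634.  -7.] [26. 22.] 77.0
[209. 220.] 175 zmax 0.040 rect [459. -20.] [25. 24.] 51.1
[421. 347.] 9208 zmax 0.080 rect [ 804. -317.] [474. 208.] 87.9
[208. 265.] 858 zmax 0.028 rect [ 452. -151.] [146.  34.] 71.8
[296. 250.] 144 zmax 0.015 rect [ 630. -124.] [12. 74.] 16.3
[220. 335.] 7005 zmax 0.016 rect [ 469. -316.] [145. 196.] 89.9
[278. 412.] 563 zmax 0.033 rect [ 536. -492.] [79. 20.] 17.7
```

```bash
cat >> h.py <<'E'
def plane(d,uv,z,T=None):
    T=d["pose"] if T is None else T
    uv=np.atleast_2d(uv).astype(float);r=np.c_[uv,np.ones(len(uv))]@np.linalg.inv(d["mtx"]).T@T[:3,:3].T
    return T[:3,3]+r*((z-T[2,3])/r[:,2:])
def ortho(d,z,x0,x1,y0,y1,ppm=1.,T=None): # mm; image right=+x, up=+y
    T=d["pose"] if T is None else T
    w,h=int((x1-x0)*ppm),int((y1-y0)*ppm);u,v=np.meshgrid(np.arange(w),np.arange(h))
    P=np.stack([(x0+u/ppm)/1e3,(y1-v/ppm)/1e3,np.full(u.shape,z)],-1)-T[:3,3]
    c=P@T[:3,:3]@d["mtx"].T
    return cv2.remap(d["color"],(c[...,0]/c[...,2]).astype(np.float32),(c[...,1]/c[...,2]).astype(np.float32),cv2.INTER_LINEAR)
E
python3 - <<'E'
from h import *
d=dict(np.load("pics/side0.npz"))
for nm,(x0,x1,y0,y1) in dict(two=(400,640,240,400),three=(340,600,-420,-220)).items():
    im=ortho(d,.012,x0,x1,y0,y1,4);g=cv2.GaussianBlur(im,(9,9),0)
    hsv=cv2.cvtColor(g,cv2.COLOR_BGR2HSV)
    cv2.imwrite(f"pics/o_{nm}.png",cv2.resize(im,None,fx=.6,fy=.6))
    for lab,m in (("board",(hsv[...,2]<125)),("lining",(hsv[...,2]<60))):
        n,l,st,c=cv2.connectedComponentsWithStats(m.astype(np.uint8))
        for i in range(1,n):
            if st[i,4]<8000: continue
            v,u=np.nonzero(l==i);r=cv2.minAreaRect(np.c_[x0+u/4,y1-v/4].astype(np.float32))
            print(nm,lab,np.round(r[0],1),np.round(r[1],1),round(r[2],1))
a=cv2.imread("pics/o_two.png");b=cv2.imread("pics/o_three.png");w=max(a.shape[1],b.shape[1])
cv2.imwrite("pics/o.png",cv2.resize(np.vstack([cv2.copyMakeBorder(i,0,0,0,w-i.shape[1],0) for i in(a,b)]),None,fx=.65,fy=.65))
E
```

```text
two board [510.8 312.7] [119.  175.7] 77.5
two lining [473.8 331.4] [43.6 44.4] 69.1
two lining [548.8 314.8] [70.9 69.1] 12.7
two lining [505.  266.7] [ 14.7 160.2] 77.4
three board [ 468.8 -320.1] [149.2 195. ] 90.0
three lining [ 414.4 -279.4] [44.8 43.5] 4.6
three lining [ 505.1 -279.6] [38.8 97.2] 90.0
three lining [ 468.7 -345.7] [ 56.2 172.9] 89.8
three lining [ 468.6 -389. ] [  6.  190.8] 90.0
```

View pics/o.png

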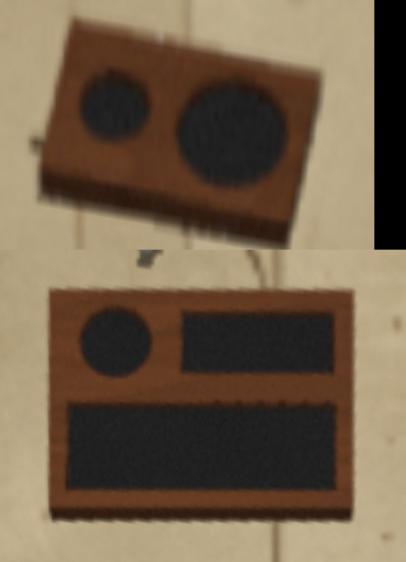

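The ortho view shows board two at yaw about −12.5° and board three at about 0°. All five pocket centres are measured. I'll move over the nut next.

```bash
cat >> h.py <<'E'
def plan(x,y,z,close=None):
    """mm and deg; prints turn about tool z, then shift along tool axes after it"""
    from bench import arm
    s=arm.get_state();Rm=R.from_rotvec(s["orientation"]).as_matrix();p=s["ee_pos"]*1000 if isinstance(s["ee_pos"],np.ndarray) else np.array(s["ee_pos"])*1000
    yaw=np.degrees(np.arctan2(Rm[1,1],Rm[0,1]));tilt=np.degrees(np.arccos(-Rm[2,2]))
    t=0
    if close is not None: t=-((close-yaw+90)%180-90)
    # ideal downwards target at the wanted yaw; e = small turn also levelling the tool
    a=np.radians(yaw-t);ty=np.array([np.cos(a),np.sin(a),0]);tz=np.array([0,0,-1.]);T=np.c_[np.cross(ty,tz),ty,tz]
    e=np.degrees(R.from_matrix(Rm.T@T).as_rotvec())
    D=np.array([x,y,z])-p
    print("t %.2f pos"%s["clock"],p.round(1),"yaw %.1f tilt %.2f w %.4f q7 %.2f"%(yaw,tilt,s["gripper_width"],s["joint_pos"][6]),"| turn",e.round(2),"| shift after turn",(T.T@D).round(1))
E
python3 -c "
from h import *
plan(604,135,200);plan(604,135,200,90);plan(604,135,200,0)"
```

```text
t 0.10 pos [273.1 616.8 230.5] yaw 66.1 tilt 0.09 w 0.0854 q7 -0.06 | turn [-0.09  0.01  0.  ] | shift after turn [-497.6 -306.6   30.5]
t 0.10 pos [273.1 616.8 230.5] yaw 66.1 tilt 0.09 w 0.0854 q7 -0.06 | turn [-9.000e-02 -1.000e-02 -2.388e+01] | shift after turn [-330.9 -481.8   30.5]
t 0.10 pos [273.1 616.8 230.5] yaw 66.1 tilt 0.09 w 0.0854 q7 -0.06 | turn [-7.000e-02  6.000e-02  6.612e+01] | shift after turn [-481.8  330.9   30.5]
```

```bash
python3 -m jog '[{"linear":[0,0,0],"rotation":[0,0,-6]},{"linear":[0,0,0],"rotation":[0,0,-6]},{"linear":[0,0,0],"rotation":[0,0,-6]},{"linear":[0,0,0],"rotation":[0,0,-5.9]},{"linear":[-20,-30,2],"rotation":[0,0,0]},{"linear":[-20,-30,2],"rotation":[0,0,0]},{"linear":[-20,-30,2],"rotation":[0,0,0]},{"linear":[-21,-30,2],"rotation":[0,0,0]},{"linear":[-21,-30,2],"rotation":[0,0,0]},{"linear":[-21,-30,2],"rotation":[0,0,0]},{"linear":[-21,-30,2],"rotation":[0,0,0]},{"linear":[-21,-30,2],"rotation":[0,0,0]},{"linear":[-21,-30,2],"rotation":[0,0,0]},{"linear":[-21,-30,2],"rotation":[0,0,0]},{"linear":[-21,-30,2],"rotation":[0,0,0]},{"linear":[-21,-30,2],"rotation":[0,0,0]},{"linear":[-21,-30,2],"rotation":[0,0,0]},{"linear":[-21,-30,2],"rotation":[0,0,0]},{"linear":[-20,-30,2],"rotation":[0,0,0]},{"linear":[-20,-32,0],"rotation":[0,0,0]}]' 1 40
cat > w.py <<'E'
import sys
from h import *
from bench import arm
s=arm.get_state();d=arm.snapshot("wrist");T=wristT(s,d);np.savez(f"pics/{sys.argv[1]}.npz",T=T,**d);cv2.imwrite(f"pics/{sys.argv[1]}.png",d["color"])
W=cloud(d,T);m=((d["range_z"]>0)&(W[...,2]>.005)&(W[...,2]<.06)).astype(np.uint8)
n,l,st,c=cv2.connectedComponentsWithStats(m,connectivity=4)
print("cam",T[:3,3].round(3))
for i in range(1,n):
    if st[i,4]<200: continue
    p=W[l==i];r=cv2.minAreaRect((p[:,:2]*1000).astype(np.float32));t=p[p[:,2]>p[:,2].max()-.006]*1000
    print(c[i].round(),st[i,4],"zmax %.3f"%p[:,2].max(),"rect",np.round(r[0],1),np.round(r[1],1),round(r[2],1),"top rect mid",((t.min(0)+t.max(0))/2).round(1))
E
python3 w.py nut; python3 -c "
from h import *
plan(604,135,200,90)"
```

```text
clock: 1.77
ee_pos: [0.6048, 0.134, 0.2006]
orientation: [0.001, -3.14, -0.0]
contact_force: [-0.1, 0.9, -0.1]
gripper_width: 0.0853
gripper_force: 0.0
cam [0.52  0.134 0.344]
[258.  23.] 2213 zmax 0.032 rect [461.9 122.3] [44. 38.] 90.0 top rect mid [461.9 122.5  29.3]
[468.  86.] 18285 zmax 0.016 rect [518.1 323.8] [ 99.5 165.4] 77.5 top rect mid [523.9 323.7  12.6]
[100.  23.] 1130 zmax 0.040 rect [460.7 -15.2] [25.2 25.2] 33.5 top rect mid [460.1 -15.7  37.1]
[23. 34.] 1585 zmax 0.028 rect [465.7 -93.2] [38.7 30.5] 80.5 top rect mid [465.9 -92.9  25. ]
[278. 181.] 1831 zmax 0.031 rect [605.4 141.6] [49.3 49.5] 0.0 top rect mid [605.4 141.4  27.7]
[ 38. 204.] 721 zmax 0.015 rect [ 632.7 -122.3] [12.4 73.2] 15.8 top rect mid [ 633.1 -122.5   11.9]
[141. 212.] 677 zmax 0.040 rect [635.8  -3.4] [26.1 24.9] 69.7 top rect mid [636.4  -3.2  36.6]
[503. 294.] 6567 zmax 0.060 rect [741.  411.8] [ 61.9 135. ] 8.4 top rect mid [745.7 381.4  57. ]
[ 84. 302.] 2155 zmax 0.047 rect [765.3 -96.7] [ 34.8 109.9] 82.8 top rect mid [787.1 -97.5  43.8]
[239. 319.] 519 zmax 0.011 rect [783.1  92.1] [104.5  31.8] 2.5 top rect mid [782.6  93.9   8. ]
[346. 313.] 1370 zmax 0.060 rect [765.9 228.5] [34.9 65. ] 39.3 top rect mid [761.6 227.2  57. ]
[ 15. 347.] 960 zmax 0.060 rect [ 809.7 -189.7] [52.2  9.6] 81.2 top rect mid [ 813.2 -170.3   56.8]
[350. 374.] 1117 zmax 0.036 rect [870.8 237.2] [31.6 61.8] 37.1 top rect mid [862.8 235.9  33.2]
[448. 409.] 421 zmax 0.026 rect [935.1 383.1] [69.6 28.7] 31.6 top rect mid [922.  376.   23.4]
t 1.82 pos [608.9 124.2 200.7] yaw 89.5 tilt 0.35 w 0.0850 q7 1.26 | turn [-0.33  0.1  -0.48] | shift after turn [ 4.9 10.8  0.7]
```

```bash
python3 -m jog '[{"linear":[0,0,0],"rotation":[0,0,0]},{"linear":[0,0,0],"rotation":[0,0,0]},{"linear":[0,0,0],"rotation":[0,0,0]},{"linear":[0,0,0],"rotation":[0,0,0]}]'; python3 w.py nut2 | grep -v "0.06"; python3 -c "
from h import *
plan(604,135,200,90)"
```

```text
clock: 2.15
ee_pos: [0.6037, 0.137, 0.2012]
orientation: [0.004, -3.141, -0.001]
contact_force: [0.1, -0.1, -0.4]
gripper_width: 0.0854
gripper_force: 0.0
cam [0.519 0.137 0.344]
[255.  24.] 2239 zmax 0.032 rect [461.3 122.6] [38.9 43.9] 0.2 top rect mid [461.2 122.6  29.3]
[464.  87.] 18221 zmax 0.016 rect [518.1 323.9] [100.1 165.7] 77.2 top rect mid [522.8 323.9  13. ]
[97. 24.] 1132 zmax 0.040 rect [460.5 -15.2] [25.1 25.5] 58.3 top rect mid [460.3 -15.8  37.2]
[22. 35.] 1490 zmax 0.028 rect [466.3 -90.9] [35.1 30. ] 80.6 top rect mid [466.4 -91.6  24.7]
[275. 181.] 1832 zmax 0.030 rect [605.6 141.5] [49.8 49.6] 1.8 top rect mid [605.5 141.5  27.5]
[ 35. 204.] 720 zmax 0.015 rect [ 632.7 -121.8] [12.6 72.9] 15.7 top rect mid [ 633.5 -122.    12. ]
[138. 212.] 683 zmax 0.040 rect [636.   -2.8] [25.7 24.4] 27.9 top rect mid [636.   -3.3  36.6]
[ 82. 302.] 2169 zmax 0.044 rect [766.3 -96.9] [ 35.1 112. ] 82.7 top rect mid [787.2 -98.2  41.1]
[236. 319.] 513 zmax 0.011 rect [782.8  92.4] [103.9  31.9] 1.8 top rect mid [782.5  93.6   7.8]
[349. 374.] 1116 zmax 0.036 rect [870.5 238.9] [32.8 58.7] 37.6 top rect mid [862.5 238.7  33. ]
[446. 409.] 435 zmax 0.027 rect [935.3 384.9] [72.9 31.5] 33.1 top rect mid [920.8 376.   23.6]
t 2.20 pos [603.8 136.9 201.3] yaw 90.2 tilt 0.03 w 0.0853 q7 1.26 | turn [ 0.03 -0.02  0.15] | shift after turn [-0.2 -1.9  1.3]
```

View pics/nut2.png

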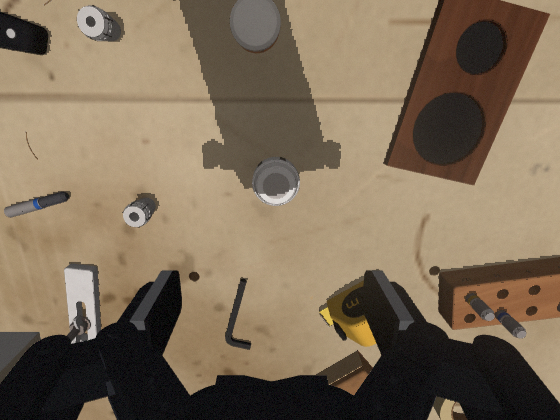

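The wrist view shows the nut at (275,181) as a full circle, so I trust its wrist-based position (605.5,141.5). The collets, bit and board two are visible too. Descending on the nut.

```bash
python3 -m jog '[{"linear":[-1.5,4.5,25],"rotation":[0,0,0]},{"linear":[0,0,35],"rotation":[0,0,0]},{"linear":[0,0,35],"rotation":[0,0,0]},{"linear":[0,0,35],"rotation":[0,0,0]},{"linear":[0,0,30],"rotation":[0,0,0]},{"linear":[0,0,20],"rotation":[0,0,0]},{"linear":[0,0,12],"rotation":[0,0,0]},{"linear":[0,0,3],"rotation":[0,0,0]},{"linear":[0,0,0],"rotation":[0,0,0]},{"linear":[0,0,0],"rotation":[0,0,0]},{"linear":[0,0,0],"rotation":[0,0,0]}]'; python3 -m jog '[{"linear":[0,0,0],"rotation":[0,0,0]},{"linear":[0,0,0],"rotation":[0,0,0]},{"linear":[0,0,0],"rotation":[0,0,0]},{"linear":[0,0,0],"rotation":[0,0,0]},{"linear":[0,0,0],"rotation":[0,0,0]},{"linear":[0,0,0],"rotation":[0,0,0]},{"linear":[0,0,0],"rotation":[0,0,0]},{"linear":[0,0,0],"rotation":[0,0,0]}]' -1 60;  python3 -c "
from h import *
plan(550.5,316,100,90)"
```

```text
clock: 3.12
ee_pos: [0.6069, 0.1402, 0.0079]
orientation: [-0.001, 3.139, 0.001]
contact_force: [0.0, -0.1, 0.4]
gripper_width: 0.0851
gripper_force: 0.0
clock: 3.78
ee_pos: [0.6064, 0.1401, 0.0076]
orientation: [-0.001, 3.14, 0.001]
contact_force: [-2.9, 0.3, 10.9]
gripper_width: 0.0476
gripper_force: 60.3
t 3.78 pos [606.4 140.1   7.6] yaw 90.0 tilt 0.09 w 0.0476 q7 1.23 | turn [0.03 0.08 0.02] | shift after turn [ 55.9 175.9 -92.4]
```

```bash
python3 -m jog '[{"linear":[0,0,-10],"rotation":[0,0,0]},{"linear":[0,0,-22],"rotation":[0,0,0]},{"linear":[0,0,-30],"rotation":[0,0,0]},{"linear":[3,10,-20],"rotation":[0,0,0]},{"linear":[7,21,-10],"rotation":[0,0,0]},{"linear":[8,24,0],"rotation":[0,0,0]},{"linear":[8,26,0],"rotation":[0,0,0]},{"linear":[8,26,0],"rotation":[0,0,0]},{"linear":[8,25,0],"rotation":[0,0,0]},{"linear":[8,22,0],"rotation":[0,0,0]},{"linear":[4,14,0],"rotation":[0,0,0]},{"linear":[2,8,0],"rotation":[0,0,0]},{"linear":[0,0,10],"rotation":[0,0,0]},{"linear":[0,0,25],"rotation":[0,0,0]},{"linear":[0,0,20],"rotation":[0,0,0]},{"linear":[0,0,12],"rotation":[0,0,0]},{"linear":[0,0,5],"rotation":[0,0,0]},{"linear":[0,0,0],"rotation":[0,0,0]},{"linear":[0,0,0],"rotation":[0,0,0]}]';  python3 -c "
from h import *
plan(550.5,316,14.6,90)
from bench import arm
s=arm.get_state();d=arm.snapshot('side');cv2.imwrite('pics/s1.png',cv2.resize(d['color'][90:210,150:330],None,fx=4,fy=4,interpolation=cv2.INTER_CUBIC))"
```

```text
clock: 5.37
ee_pos: [0.5505, 0.3152, 0.0266]
orientation: [0.001, 3.141, -0.0]
contact_force: [0.0, -0.9, -3.4]
gripper_width: 0.0471
gripper_force: 63.0
t 5.37 pos [550.5 315.2  26.6] yaw 90.0 tilt 0.02 w 0.0471 q7 0.96 | turn [-0.01  0.02 -0.04] | shift after turn [ 0.   0.8 12. ]
```

View pics/s1.png

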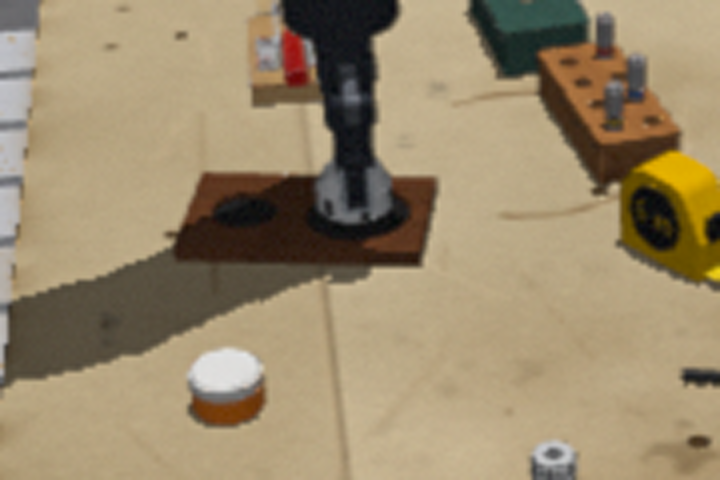

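The nut hangs upright over the large pocket (crop at 360,200). Lowering it.

```bash
python3 -m jog '[{"linear":[0,1,4],"rotation":[0,0,0]},{"linear":[0,0,3],"rotation":[0,0,0]},{"linear":[0,0,2],"rotation":[0,0,0]},{"linear":[0,0,2],"rotation":[0,0,0]},{"linear":[0,0,0],"rotation":[0,0,0]},{"linear":[0,0,0],"rotation":[0,0,0]},{"linear":[0,0,0],"rotation":[0,0,0]}]'
```

```text
clock: 6.0
ee_pos: [0.5499, 0.3168, 0.0154]
orientation: [-0.001, 3.142, -0.0]
contact_force: [-0.3, -0.1, -3.4]
gripper_width: 0.0473
gripper_force: 63.0
```

```bash
python3 -m jog '[{"linear":[0,0,0.8],"rotation":[0,0,0]},{"linear":[0,0,0],"rotation":[0,0,0]},{"linear":[0,0,0],"rotation":[0,0,0]}]'; python3 -c "
from h import *
plan(550.5,316,14.6,90)"
```

```text
clock: 6.25
ee_pos: [0.55, 0.3169, 0.0147]
orientation: [-0.001, 3.141, 0.0]
contact_force: [-0.1, -0.8, 0.5]
gripper_width: 0.0471
gripper_force: 63.3
t 6.25 pos [550.  316.9  14.7] yaw 90.0 tilt 0.02 w 0.0471 q7 0.96 | turn [0.01 0.02 0.02] | shift after turn [-0.5 -0.9  0.1]
```

```bash
python3 -m jog '[{"linear":[0,0,0],"rotation":[0,0,0]},{"linear":[0,0,0],"rotation":[0,0,0]},{"linear":[0,0,0],"rotation":[0,0,0]},{"linear":[0,0,0],"rotation":[0,0,0]},{"linear":[0,0,0],"rotation":[0,0,0]},{"linear":[0,0,-10],"rotation":[0,0,0]},{"linear":[0,0,-30],"rotation":[0,0,0]},{"linear":[0,0,-40],"rotation":[0,0,0]},{"linear":[-5,-15,-20],"rotation":[0,0,0]},{"linear":[-8,-30,0],"rotation":[0,0,0]},{"linear":[-10,-36,0],"rotation":[0,0,0]},{"linear":[-10,-38,0],"rotation":[0,0,0]},{"linear":[-10,-38,0],"rotation":[0,0,0]},{"linear":[-10,-38,0],"rotation":[0,0,0]},{"linear":[-10,-38,0],"rotation":[0,0,0]},{"linear":[-10,-35,0],"rotation":[0,0,0]},{"linear":[-8,-30,0],"rotation":[0,0,0]},{"linear":[-5,-20,0],"rotation":[0,0,0]},{"linear":[0,0,0],"rotation":[0,0,0]},{"linear":[0,0,0],"rotation":[0,0,0]}]' 1 40; python3 -c "
from h import *
plan(636,-3.2,11,90)"
```

```text
clock: 7.92
ee_pos: [0.6362, -0.0031, 0.1151]
orientation: [0.004, 3.141, -0.001]
contact_force: [-0.2, 1.1, 1.0]
gripper_width: 0.0852
gripper_force: 0.0
t 7.92 pos [636.2  -3.1 115.1] yaw 89.8 tilt 0.04 w 0.0852 q7 1.47 | turn [-0.03  0.03 -0.16] | shift after turn [ 2.000e-01 -1.000e-01  1.041e+02]
```

```bash
python3 -m jog '[{"linear":[0,0,20],"rotation":[0,0,0]},{"linear":[0,0,30],"rotation":[0,0,0]},{"linear":[0,0,28],"rotation":[0,0,0]},{"linear":[0,0,16],"rotation":[0,0,0]},{"linear":[0,0,7],"rotation":[0,0,0]},{"linear":[0,0,3],"rotation":[0,0,0]},{"linear":[0,0,0],"rotation":[0,0,0]},{"linear":[0,0,0],"rotation":[0,0,0]},{"linear":[0,0,0],"rotation":[0,0,0]}]'; python3 -c "
from h import *
from bench import arm
d=arm.snapshot('side');np.savez('pics/s2.npz',**d)
a=d['color'][110:180,180:300];b=d['color'][170:240,230:350]
cv2.imwrite('pics/s2.png',cv2.resize(np.vstack([a,b]),None,fx=4,fy=4,interpolation=cv2.INTER_CUBIC))"; python3 -m jog '[{"linear":[0,0,0],"rotation":[0,0,0]},{"linear":[0,0,0],"rotation":[0,0,0]},{"linear":[0,0,0],"rotation":[0,0,0]},{"linear":[0,0,0],"rotation":[0,0,0]},{"linear":[0,0,0],"rotation":[0,0,0]},{"linear":[0,0,0],"rotation":[0,0,0]},{"linear":[0,0,0],"rotation":[0,0,0]},{"linear":[0,0,0],"rotation":[0,0,0]},{"linear":[0,0,0],"rotation":[0,0,0]}]' -1 40;  python3 -c "
from h import *
plan(475.5,332.5,18,90)"
```

```text
clock: 8.67
ee_pos: [0.6368, -0.0009, 0.0119]
orientation: [-0.001, 3.139, 0.0]
contact_force: [0.3, 0.4, -0.1]
gripper_width: 0.0855
gripper_force: 0.0
clock: 9.47
ee_pos: [0.636, -0.0013, 0.0106]
orientation: [-0.0, 3.141, -0.0]
contact_force: [-0.7, -0.7, 2.9]
gripper_width: 0.0238
gripper_force: 39.2
t 9.47 pos [636.   -1.3  10.6] yaw 90.0 tilt 0.01 w 0.0238 q7 1.46 | turn [-0.01  0.01  0.01] | shift after turn [160.5 333.8  -7.4]
```

View pics/s2.png

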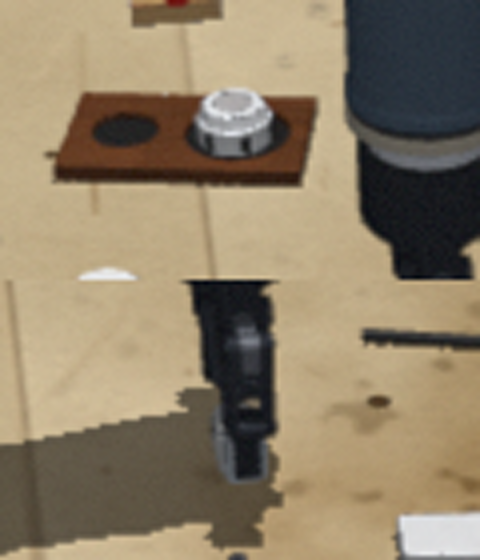

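The upper crop shows the nut sitting flat in the large pocket at (233,125). The lower crop shows the fingers around the collet, now gripped at 23.8 mm.

```bash
python3 -m jog '[{"linear":[0,0,-10],"rotation":[0,0,0]},{"linear":[0,0,-25],"rotation":[0,0,0]},{"linear":[0,0,-30],"rotation":[0,0,0]},{"linear":[5,12,-15],"rotation":[0,0,0]},{"linear":[12,26,0],"rotation":[0,0,0]},{"linear":[16,33,0],"rotation":[0,0,0]},{"linear":[17,35,0],"rotation":[0,0,0]},{"linear":[17,35,0],"rotation":[0,0,0]},{"linear":[17,35,0],"rotation":[0,0,0]},{"linear":[17,35,0],"rotation":[0,0,0]},{"linear":[17,35,0],"rotation":[0,0,0]},{"linear":[17,35,0],"rotation":[0,0,0]},{"linear":[13,27,0],"rotation":[0,0,0]},{"linear":[8,18,0],"rotation":[0,0,0]},{"linear":[4,8,0],"rotation":[0,0,0]},{"linear":[0,0,10],"rotation":[0,0,0]},{"linear":[0,0,22],"rotation":[0,0,0]},{"linear":[0,0,16],"rotation":[0,0,0]},{"linear":[0,0,8],"rotation":[0,0,0]},{"linear":[0,0,0],"rotation":[0,0,0]}]';  python3 -c "
from h import *
plan(475.5,332.5,17.6,90)
"
```

```text
clock: 11.13
ee_pos: [0.4755, 0.3302, 0.0324]
orientation: [-0.003, -3.139, 0.005]
contact_force: [0.1, 0.5, -0.3]
gripper_width: 0.0232
gripper_force: 39.3
t 11.13 pos [475.5 330.2  32.4] yaw 89.9 tilt 0.23 w 0.0232 q7 0.88 | turn [-0.17 -0.15 -0.1 ] | shift after turn [ 0.   2.3 14.8]
```

```bash
python3 -m jog '[{"linear":[0,0,5],"rotation":[0,0,0]},{"linear":[0,0,5],"rotation":[0,0,0]},{"linear":[0,0,3],"rotation":[0,0,0]},{"linear":[0,0,2],"rotation":[0,0,0]},{"linear":[0,0,0],"rotation":[0,0,0]},{"linear":[0,0,0],"rotation":[0,0,0]},{"linear":[0,0,0],"rotation":[0,0,0]}]'; python3 -c "
from h import *
plan(475.5,332.5,17.6,90)
from bench import arm
d=arm.snapshot('side');cv2.imwrite('pics/s3.png',cv2.resize(d['color'][100:180,180:300],None,fx=5,fy=5,interpolation=cv2.INTER_CUBIC))"
```

```text
clock: 11.72
ee_pos: [0.476, 0.3329, 0.0198]
orientation: [-0.001, 3.141, 0.0]
contact_force: [-0.6, 0.6, -1.1]
gripper_width: 0.0237
gripper_force: 39.3
t 11.72 pos [476.  332.9  19.8] yaw 90.0 tilt 0.03 w 0.0237 q7 0.88 | turn [0.02 0.02 0.02] | shift after turn [ 0.5 -0.4  2.2]
```

View pics/s3.png

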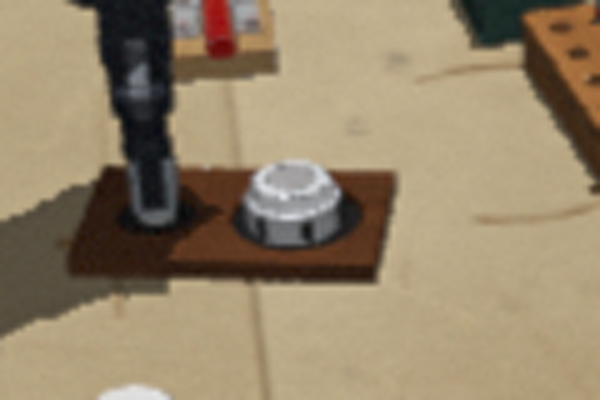

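The collet is centred in the small pocket (153,205), just above the floor. Lowering the last 2 mm.

```bash
python3 -m jog '[{"linear":[0,0,1],"rotation":[0,0,0]},{"linear":[0,0,1],"rotation":[0,0,0]},{"linear":[0,0,0],"rotation":[0,0,0]},{"linear":[0,0,0],"rotation":[0,0,0]},{"linear":[0,0,0],"rotation":[0,0,0]}]'; python3 -c "
from h import *
plan(475.5,332.5,17.6,90)"
```

```text
clock: 12.18
ee_pos: [0.476, 0.3329, 0.0176]
orientation: [-0.001, 3.141, 0.0]
contact_force: [0.1, 0.8, 1.8]
gripper_width: 0.0233
gripper_force: 39.4
t 12.18 pos [476.  332.9  17.6] yaw 90.0 tilt 0.02 w 0.0233 q7 0.88 | turn [0.01 0.02 0.02] | shift after turn [ 0.5 -0.4  0. ]
```

```bash
python3 -m jog '[{"linear":[0,0,0],"rotation":[0,0,0]},{"linear":[0,0,0],"rotation":[0,0,0]},{"linear":[0,0,0],"rotation":[0,0,0]},{"linear":[0,0,0],"rotation":[0,0,0]},{"linear":[0,0,0],"rotation":[0,0,0]},{"linear":[0,0,-10],"rotation":[0,0,0]},{"linear":[0,0,-30],"rotation":[0,0,0]},{"linear":[0,0,-40],"rotation":[0,0,0]},{"linear":[1,-12,-20],"rotation":[0,0,0]},{"linear":[1,-28,0],"rotation":[0,0,0]},{"linear":[2,-38,0],"rotation":[0,0,0]},{"linear":[2,-38,0],"rotation":[0,0,0]},{"linear":[2,-38,0],"rotation":[0,0,0]},{"linear":[2,-38,0],"rotation":[0,0,0]},{"linear":[2,-38,0],"rotation":[0,0,0]},{"linear":[2,-38,0],"rotation":[0,0,0]},{"linear":[1,-36,0],"rotation":[0,0,0]},{"linear":[1,-28,0],"rotation":[0,0,0]},{"linear":[0,-17,0],"rotation":[0,0,0]},{"linear":[0,0,0],"rotation":[0,0,0]}]' 1 40; python3 -m jog '[{"linear":[0,0,20],"rotation":[0,0,0]},{"linear":[0,0,28],"rotation":[0,0,0]},{"linear":[0,0,15],"rotation":[0,0,0]},{"linear":[0,0,0],"rotation":[0,0,0]},{"linear":[0,0,0],"rotation":[0,0,0]}]'; python3 -c "
from h import *
plan(460.4,-15.5,11,90)"
```

```text
clock: 13.85
ee_pos: [0.4596, -0.0207, 0.1183]
orientation: [0.009, 3.141, -0.003]
contact_force: [0.4, 0.0, -0.3]
gripper_width: 0.0856
gripper_force: 0.0
clock: 14.27
ee_pos: [0.4597, -0.0157, 0.0546]
orientation: [0.002, -3.14, -0.0]
contact_force: [-0.7, 0.2, 0.5]
gripper_width: 0.0855
gripper_force: 0.0
t 14.27 pos [459.7 -15.7  54.6] yaw 90.1 tilt 0.08 w 0.0855 q7 1.48 | turn [ 0.   -0.08  0.06] | shift after turn [-0.7  0.2 43.6]
```

```bash
python3 -m jog '[{"linear":[-0.7,0,18],"rotation":[0,0,0]},{"linear":[0,0,15],"rotation":[0,0,0]},{"linear":[0,0,7],"rotation":[0,0,0]},{"linear":[0,0,3.5],"rotation":[0,0,0]},{"linear":[0,0,0],"rotation":[0,0,0]},{"linear":[0,0,0],"rotation":[0,0,0]},{"linear":[0,0,0],"rotation":[0,0,0]}]'; python3 -m jog '[{"linear":[0,0,0],"rotation":[0,0,0]},{"linear":[0,0,0],"rotation":[0,0,0]},{"linear":[0,0,0],"rotation":[0,0,0]},{"linear":[0,0,0],"rotation":[0,0,0]},{"linear":[0,0,0],"rotation":[0,0,0]},{"linear":[0,0,0],"rotation":[0,0,0]},{"linear":[0,0,0],"rotation":[0,0,0]},{"linear":[0,0,0],"rotation":[0,0,0]},{"linear":[0,0,0],"rotation":[0,0,0]}]' -1 40;  python3 -c "
from h import *
plan(414.4,-279.4,17.6,90)"
```

```text
clock: 14.85
ee_pos: [0.4611, -0.0162, 0.0118]
orientation: [-0.0, 3.14, 0.0]
contact_force: [-0.6, -0.4, -0.8]
gripper_width: 0.0856
gripper_force: 0.0
clock: 15.6
ee_pos: [0.4608, -0.0163, 0.0112]
orientation: [-0.0, 3.141, -0.0]
contact_force: [-1.1, -0.6, 5.5]
gripper_width: 0.0239
gripper_force: 39.0
t 15.60 pos [460.8 -16.3  11.2] yaw 90.0 tilt 0.02 w 0.0239 q7 1.47 | turn [-0.01  0.02  0.01] | shift after turn [  46.4 -263.1   -6.4]
```

```bash
python3 -m jog '[{"linear":[0,0,-10],"rotation":[0,0,0]},{"linear":[0,0,-25],"rotation":[0,0,0]},{"linear":[0,0,-30],"rotation":[0,0,0]},{"linear":[2,-12,-15],"rotation":[0,0,0]},{"linear":[5,-26,0],"rotation":[0,0,0]},{"linear":[6,-34,0],"rotation":[0,0,0]},{"linear":[6,-36,0],"rotation":[0,0,0]},{"linear":[6,-36,0],"rotation":[0,0,0]},{"linear":[6,-36,0],"rotation":[0,0,0]},{"linear":[6,-34,0],"rotation":[0,0,0]},{"linear":[5,-26,0],"rotation":[0,0,0]},{"linear":[3,-15,0],"rotation":[0,0,0]},{"linear":[1,-8,0],"rotation":[0,0,0]},{"linear":[0,0,0],"rotation":[0,0,0]},{"linear":[0,0,0],"rotation":[0,0,0]},{"linear":[0,0,0],"rotation":[0,0,0]},{"linear":[0,0,0],"rotation":[0,0,0]},{"linear":[0,0,0],"rotation":[0,0,0]}]';  python3 -c "
from h import *
plan(414.4,-279.4,18.2,90)
from bench import arm
d=arm.snapshot('side');cv2.imwrite('pics/s4.png',cv2.resize(d['color'][200:380,100:340],None,fx=3,fy=3))"; python3 w.py b3 | head -12
```

```text
clock: 17.1
ee_pos: [0.4152, -0.278, 0.091]
orientation: [-0.004, 3.142, 0.001]
contact_force: [-1.3, -0.2, -0.7]
gripper_width: 0.0237
gripper_force: 39.4
t 17.10 pos [ 415.2 -278.    91. ] yaw 90.1 tilt 0.02 w 0.0237 q7 2.01 | turn [0.02 0.   0.14] | shift after turn [ 0.8 -1.4 72.8]
cam [ 0.331 -0.278  0.234]
[213. 220.] 22706 zmax 0.015 rect [ 440.4 -314.7] [140.6 134.6] 89.8 top rect mid [ 439.2 -314.6   11.8]
[444. 264.] 7309 zmax 0.028 rect [ 452.1 -148. ] [146.9  33.7] 75.3 top rect mid [ 454.2 -143.1   25.2]
[ 21. 354.] 2912 zmax 0.032 rect [ 525.3 -492.1] [103.4  19.6] 15.9 top rect mid [ 538.1 -484.8   29. ]
[271. 350.] 3619 zmax 0.014 rect [ 535.1 -277.6] [62.5 71.8] 88.9 top rect mid [ 534.9 -277.9   11.1]
```

View pics/b3.png

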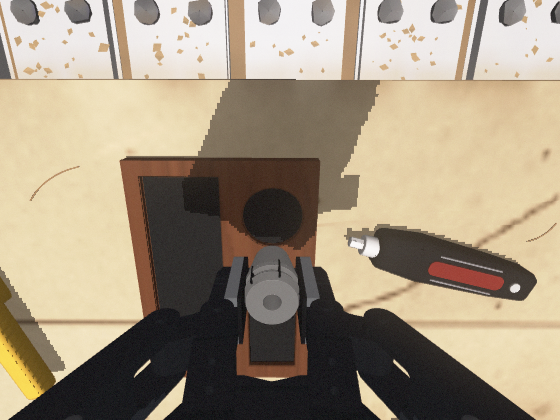

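The wrist view shows the collet held upright by the gripper, the round pocket at (273,216) and the driver at (450,262) with its tip towards the board. Its measurements agree with the pocket target to within 2 mm. Lowering.

```bash
python3 -m jog '[{"linear":[0,-0.5,15],"rotation":[0,0,0]},{"linear":[0,0,22],"rotation":[0,0,0]},{"linear":[0,0,15],"rotation":[0,0,0]},{"linear":[0,0,10],"rotation":[0,0,0]},{"linear":[0,0,5],"rotation":[0,0,0]},{"linear":[0,0,3],"rotation":[0,0,0]},{"linear":[0,0,1],"rotation":[0,0,0]},{"linear":[0,0,0],"rotation":[0,0,0]},{"linear":[0,0,0],"rotation":[0,0,0]},{"linear":[0,0,0],"rotation":[0,0,0]},{"linear":[0,0,0],"rotation":[0,0,0]}]';  python3 -c "
from h import *
plan(415.5,-278.5,18.2,90)"
```

```text
clock: 18.12
ee_pos: [0.415, -0.2799, 0.0205]
orientation: [-0.0, 3.141, -0.001]
contact_force: [0.5, 0.3, -0.3]
gripper_width: 0.0237
gripper_force: 39.4
t 18.12 pos [ 415.  -279.9   20.5] yaw 90.0 tilt 0.05 w 0.0237 q7 1.99 | turn [-0.03  0.04  0.02] | shift after turn [-0.5  1.4  2.3]
```

```bash
python3 -m jog '[{"linear":[0,1,1],"rotation":[0,0,0]},{"linear":[0,0,1.4],"rotation":[0,0,0]},{"linear":[0,0,0],"rotation":[0,0,0]},{"linear":[0,0,0],"rotation":[0,0,0]},{"linear":[0,0,0],"rotation":[0,0,0]},{"linear":[0,0,0],"rotation":[0,0,0]}]';  python3 -c "
from h import *
plan(415.5,-278.5,18.2,90)"
```

```text
clock: 18.62
ee_pos: [0.4151, -0.2788, 0.0182]
orientation: [-0.001, 3.141, -0.001]
contact_force: [-1.5, 1.7, 10.1]
gripper_width: 0.0235
gripper_force: 40.1
t 18.62 pos [ 415.1 -278.8   18.2] yaw 90.0 tilt 0.05 w 0.0235 q7 1.99 | turn [-0.02  0.05  0.02] | shift after turn [-0.4  0.3 -0. ]
```

```bash
python3 -m jog '[{"linear":[0,0,0],"rotation":[0,0,0]},{"linear":[0,0,0],"rotation":[0,0,0]},{"linear":[0,0,0],"rotation":[0,0,0]},{"linear":[0,0,0],"rotation":[0,0,0]},{"linear":[0,0,0],"rotation":[0,0,0]},{"linear":[0,0,-10],"rotation":[0,0,0]},{"linear":[0,0,-30],"rotation":[0,0,0]},{"linear":[0,0,-40],"rotation":[0,0,0]},{"linear":[0,0,-30],"rotation":[0,0,6.75]},{"linear":[0,0,-20],"rotation":[0,0,6.75]},{"linear":[0,0,0],"rotation":[0,0,6.75]},{"linear":[0,0,0],"rotation":[0,0,6.75]},{"linear":[0,0,0],"rotation":[0,0,6.75]},{"linear":[0,0,0],"rotation":[0,0,6.75]},{"linear":[0,0,0],"rotation":[0,0,6.75]},{"linear":[0,0,0],"rotation":[0,0,6.75]},{"linear":[0,0,0],"rotation":[0,0,6.75]},{"linear":[0,0,0],"rotation":[0,0,6.75]},{"linear":[0,0,0],"rotation":[0,0,6.75]},{"linear":[0,0,0],"rotation":[0,0,0]}]' 1 40; python3 -c "
from h import *
plan(632.9,-122,120,15.7)"
```

```text
clock: 20.28
ee_pos: [0.4148, -0.2784, 0.1482]
orientation: [1.902, 2.5, 0.001]
contact_force: [-0.7, -0.8, -0.5]
gripper_width: 0.0852
gripper_force: 0.0
t 20.28 pos [ 414.8 -278.4  148.2] yaw 15.5 tilt 0.03 w 0.0852 q7 0.98 | turn [ 0.03 -0.01 -0.22] | shift after turn [ 91.6 252.3  28.2]
```

```bash
python3 -m jog '[{"linear":[5,14,0],"rotation":[0,0,-0.2]},{"linear":[10,28,0],"rotation":[0,0,0]},{"linear":[12,33,0],"rotation":[0,0,0]},{"linear":[12,33,0],"rotation":[0,0,0]},{"linear":[12,33,0],"rotation":[0,0,0]},{"linear":[12,33,0],"rotation":[0,0,0]},{"linear":[12,32,0],"rotation":[0,0,0]},{"linear":[9,26,0],"rotation":[0,0,0]},{"linear":[5.5,14,0],"rotation":[0,0,0]},{"linear":[2,6,0],"rotation":[0,0,0]},{"linear":[0,0,0],"rotation":[0,0,0]},{"linear":[0,0,0],"rotation":[0,0,0]},{"linear":[0,0,0],"rotation":[0,0,0]},{"linear":[0,0,0],"rotation":[0,0,0]}]'; python3 w.py bit | grep -E "zmax 0.01[3-7]|zmax 0.02"; python3 -c "
from h import *
plan(632.9,-122,6,15.7)"
```

```text
clock: 21.45
ee_pos: [0.6309, -0.1229, 0.1479]
orientation: [-1.893, -2.507, 0.001]
contact_force: [-0.3, -0.5, -0.4]
gripper_width: 0.0855
gripper_force: 0.0
[ 73. 158.] 6480 zmax 0.028 rect [ 454.4 -148.2] [148.2  33.6] 73.8 top rect mid [ 455.1 -141.6   25. ]
[274. 193.] 984 zmax 0.015 rect [ 633.3 -122.3] [12.  71.9] 15.7 top rect mid [ 633.9 -122.9   11.9]
t 21.50 pos [ 631.  -122.7  147.9] yaw 15.9 tilt 0.02 w 0.0855 q7 0.60 | turn [-0.01  0.01  0.18] | shift after turn [  0.2   2.  141.9]
```

```bash
python3 -m jog '[{"linear":[0,2.3,20],"rotation":[0,0,0.2]},{"linear":[0,0,32],"rotation":[0,0,0]},{"linear":[0,0,32],"rotation":[0,0,0]},{"linear":[0,0,28],"rotation":[0,0,0]},{"linear":[0,0,17],"rotation":[0,0,0]},{"linear":[0,0,8],"rotation":[0,0,0]},{"linear":[0,0,4],"rotation":[0,0,0]},{"linear":[0,0,0],"rotation":[0,0,0]},{"linear":[0,0,0],"rotation":[0,0,0]},{"linear":[0,0,0],"rotation":[0,0,0]}]'; python3 -m jog '[{"linear":[0,0,0],"rotation":[0,0,0]},{"linear":[0,0,0],"rotation":[0,0,0]},{"linear":[0,0,0],"rotation":[0,0,0]},{"linear":[0,0,0],"rotation":[0,0,0]},{"linear":[0,0,0],"rotation":[0,0,0]},{"linear":[0,0,0],"rotation":[0,0,0]},{"linear":[0,0,0],"rotation":[0,0,0]},{"linear":[0,0,0],"rotation":[0,0,0]},{"linear":[0,0,0],"rotation":[0,0,0]},{"linear":[0,0,0],"rotation":[0,0,0]}]' -1 40;  python3 -c "
from h import *
plan(505.5,-279,14,90)"
```

```text
clock: 22.33
ee_pos: [0.635, -0.1212, 0.0081]
orientation: [1.895, 2.503, 0.002]
contact_force: [-1.0, -1.0, -0.0]
gripper_width: 0.0854
gripper_force: 0.0
clock: 23.17
ee_pos: [0.6342, -0.1208, 0.0068]
orientation: [1.895, 2.505, 0.0]
contact_force: [-0.9, 0.4, 4.9]
gripper_width: 0.0101
gripper_force: 39.8
t 23.17 pos [ 634.2 -120.8    6.8] yaw 15.8 tilt 0.01 w 0.0101 q7 0.65 | turn [ 1.000e-02  1.000e-02 -7.423e+01] | shift after turn [ 128.7 -158.2   -7.2]
```

```bash
python3 -m jog '[{"linear":[0,0,-5],"rotation":[0,0,0]},{"linear":[0,0,-10],"rotation":[0,0,0]},{"linear":[0,0,-5],"rotation":[0,0,0]},{"linear":[0,0,0],"rotation":[0,0,0]},{"linear":[0,0,0],"rotation":[0,0,0]},{"linear":[0,0,0],"rotation":[0,0,0]}]'; python3 -c "
from bench import arm
from h import *
s=arm.get_state();print(s['gripper_width'],s['gripper_force'])
d=arm.snapshot('side');e=arm.snapshot('wrist');cv2.imwrite('pics/s5.png',np.hstack([cv2.resize(d['color'][190:290,240:340],(500,500),interpolation=cv2.INTER_CUBIC),cv2.resize(e['color'][150:350,180:380],(300,500))]))"
```

```text
clock: 23.67
ee_pos: [0.634, -0.1208, 0.0266]
orientation: [1.896, 2.505, 0.0]
contact_force: [-0.7, -0.3, -1.2]
gripper_width: 0.0101
gripper_force: 39.3
0.010097648115724724 39.27826702594757
```

View pics/s5.png

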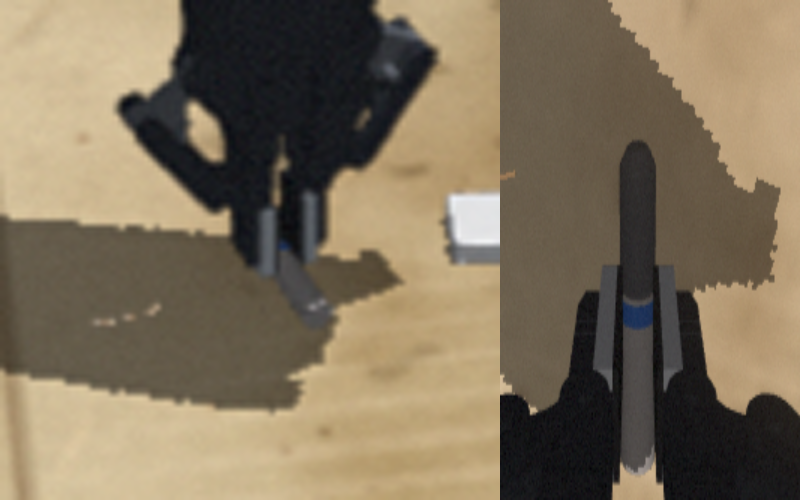

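The bit is held level at its blue band, with the grip stable. Lifting, turning and carrying it to the short slot.

```bash
python3 -m jog '[{"linear":[0,0,-15],"rotation":[0,0,0]},{"linear":[0,0,-30],"rotation":[0,0,0]},{"linear":[0,0,-20],"rotation":[0,0,-6.75]},{"linear":[0,0,-10],"rotation":[0,0,-6.75]},{"linear":[0,0,0],"rotation":[0,0,-6.75]},{"linear":[0,0,0],"rotation":[0,0,-6.75]},{"linear":[0,0,0],"rotation":[0,0,-6.75]},{"linear":[0,0,0],"rotation":[0,0,-6.75]},{"linear":[0,0,0],"rotation":[0,0,-6.75]},{"linear":[0,0,0],"rotation":[0,0,-6.75]},{"linear":[0,0,0],"rotation":[0,0,-6.75]},{"linear":[0,0,0],"rotation":[0,0,-6.75]},{"linear":[0,0,0],"rotation":[0,0,-6.75]},{"linear":[10,-12,0],"rotation":[0,0,0]},{"linear":[20,-25,0],"rotation":[0,0,0]},{"linear":[25,-30,0],"rotation":[0,0,0]},{"linear":[25,-30,0],"rotation":[0,0,0]},{"linear":[22,-28,0],"rotation":[0,0,0]},{"linear":[17,-21,0],"rotation":[0,0,0]},{"linear":[10,-12,0],"rotation":[0,0,0]}]'; python3 -m jog '[{"linear":[0,0,0],"rotation":[0,0,0]},{"linear":[0,0,0],"rotation":[0,0,0]},{"linear":[0,0,0],"rotation":[0,0,0]},{"linear":[0,0,0],"rotation":[0,0,0]}]'; python3 w.py b3b | head -6; python3 -c "
from h import *
plan(506,-278.5,13.8,90)"
```

```text
clock: 25.43
ee_pos: [0.501, -0.2831, 0.1014]
orientation: [-0.012, -3.139, 0.002]
contact_force: [0.1, 0.8, -1.1]
gripper_width: 0.0097
gripper_force: 39.3
clock: 25.77
ee_pos: [0.5058, -0.2778, 0.1015]
orientation: [-0.002, 3.141, 0.001]
contact_force: [0.1, 0.7, -1.1]
gripper_width: 0.0098
gripper_force: 39.3
cam [ 0.421 -0.278  0.245]
[217. 136.] 48657 zmax 0.046 rect [ 471.5 -314.8] [140.8 196.7] 89.8 top rect mid [ 414.6 -278.6   43.5]
[459. 144.] 8679 zmax 0.028 rect [ 453.2 -148.6] [146.3  34.6] 74.4 top rect mid [ 454.9 -142.2   25.1]
[ 14. 272.] 1715 zmax 0.032 rect [ 546.3 -485.8] [60.3 18.4] 16.8 top rect mid [ 553.4 -480.    28.8]
[ 12. 404.] 653 zmax 0.036 rect [ 696.6 -527.2] [33.  16.8] 67.4 top rect mid [ 694.8 -518.    33.3]
t 25.82 pos [ 505.9 -277.8  101.5] yaw 90.1 tilt 0.03 w 0.0102 q7 1.91 | turn [0.03 0.02 0.09] | shift after turn [-0.1 -0.7 87.7]
```

View pics/b3b.png

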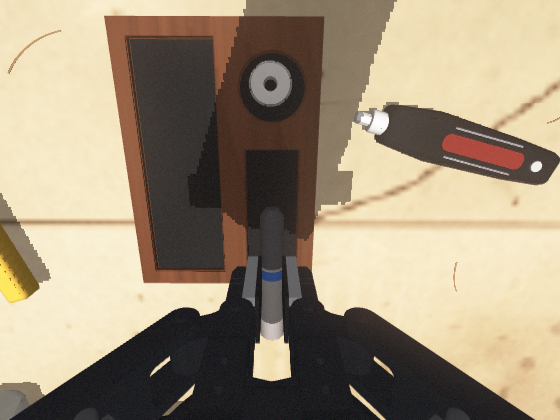

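The collet stands upright in the round pocket at (270,84), and the bit points along the short slot. Board centre is now refined to (471.5,−314.8). Lowering the bit.

```bash
python3 -m jog '[{"linear":[-1.4,0,20],"rotation":[0,0,0]},{"linear":[0,0,25],"rotation":[0,0,0]},{"linear":[0,0,20],"rotation":[0,0,0]},{"linear":[0,0,10],"rotation":[0,0,0]},{"linear":[0,0,6],"rotation":[0,0,0]},{"linear":[0,0,3],"rotation":[0,0,0]},{"linear":[0,0,1],"rotation":[0,0,0]},{"linear":[0,0,0],"rotation":[0,0,0]},{"linear":[0,0,0],"rotation":[0,0,0]},{"linear":[0,0,0],"rotation":[0,0,0]},{"linear":[0,0,0],"rotation":[0,0,0]}]'; python3 -c "
from h import *
plan(507,-278.5,13.8,90)"
```

```text
clock: 26.73
ee_pos: [0.5069, -0.2791, 0.0173]
orientation: [-0.0, 3.141, -0.001]
contact_force: [0.3, -0.4, -1.1]
gripper_width: 0.0101
gripper_force: 39.3
t 26.73 pos [ 506.9 -279.1   17.3] yaw 90.0 tilt 0.06 w 0.0101 q7 1.88 | turn [-0.03  0.06  0.01] | shift after turn [-0.1  0.6  3.5]
```

```bash
python3 -m jog '[{"linear":[0,0.5,1.5],"rotation":[0,0,0]},{"linear":[0,0,1],"rotation":[0,0,0]},{"linear":[0,0,1],"rotation":[0,0,0]},{"linear":[0,0,0],"rotation":[0,0,0]},{"linear":[0,0,0],"rotation":[0,0,0]},{"linear":[0,0,0],"rotation":[0,0,0]}]'; python3 -c "
from h import *
plan(507,-278.5,13.8,90)"
```

```text
clock: 27.23
ee_pos: [0.5066, -0.2784, 0.0137]
orientation: [-0.001, 3.141, -0.0]
contact_force: [-2.4, 1.9, 8.6]
gripper_width: 0.0102
gripper_force: 40.3
t 27.23 pos [ 506.6 -278.4   13.7] yaw 90.0 tilt 0.02 w 0.0102 q7 1.88 | turn [-0.01  0.02  0.02] | shift after turn [-0.4 -0.1 -0.1]
```

```bash
python3 -m jog '[{"linear":[0,0,0],"rotation":[0,0,0]},{"linear":[0,0,0],"rotation":[0,0,0]},{"linear":[0,0,0],"rotation":[0,0,0]},{"linear":[0,0,0],"rotation":[0,0,0]},{"linear":[0,0,0],"rotation":[0,0,0]},{"linear":[0,0,-10],"rotation":[0,0,0]},{"linear":[0,0,-30],"rotation":[0,0,0]},{"linear":[0,0,-40],"rotation":[0,0,0]},{"linear":[0,0,-30],"rotation":[0,0,7]},{"linear":[0,0,-20],"rotation":[0,0,7]},{"linear":[0,0,0],"rotation":[0,0,7]},{"linear":[0,0,0],"rotation":[0,0,7]},{"linear":[0,0,0],"rotation":[0,0,7]},{"linear":[0,0,0],"rotation":[0,0,7]},{"linear":[0,0,0],"rotation":[0,0,7]},{"linear":[0,0,0],"rotation":[0,0,7]},{"linear":[0,0,0],"rotation":[0,0,7]},{"linear":[0,0,0],"rotation":[0,0,7]},{"linear":[0,0,0],"rotation":[0,0,7]},{"linear":[0,0,0],"rotation":[0,0,7]}]' 1 60; python3 -m jog '[{"linear":[0,0,0],"rotation":[0,0,7]},{"linear":[0,0,0],"rotation":[0,0,7]},{"linear":[0,0,0],"rotation":[0,0,7]},{"linear":[0,0,0],"rotation":[0,0,0.8]},{"linear":[0,0,0],"rotation":[0,0,0]},{"linear":[0,0,0],"rotation":[0,0,0]},{"linear":[0,0,0],"rotation":[0,0,0]}]';python3 -c "
from h import *
plan(453.3,-148.4,143,164.2)"
```

```text
clock: 28.9
ee_pos: [0.5066, -0.2781, 0.1439]
orientation: [2.108, 2.329, 0.001]
contact_force: [0.5, -0.2, -0.9]
gripper_width: 0.0854
gripper_force: 0.0
clock: 29.48
ee_pos: [0.5066, -0.2783, 0.1433]
orientation: [2.502, 1.899, 0.001]
contact_force: [-0.0, 0.6, 0.5]
gripper_width: 0.0855
gripper_force: 0.0
t 29.48 pos [ 506.6 -278.3  143.3] yaw -15.6 tilt 0.02 w 0.0855 q7 0.45 | turn [ 0.02 -0.02  0.19] | shift after turn [110.5 -86.6   0.3]
```

```bash
python3 -m jog '[{"linear":[8,-6,0],"rotation":[0,0,0.2]},{"linear":[18,-14,0],"rotation":[0,0,0]},{"linear":[23,-18,0],"rotation":[0,0,0]},{"linear":[23,-18,0],"rotation":[0,0,0]},{"linear":[19,-15,0],"rotation":[0,0,0]},{"linear":[13,-10.5,0],"rotation":[0,0,0]},{"linear":[6.5,-5,0],"rotation":[0,0,0]},{"linear":[0,0,0],"rotation":[0,0,0]},{"linear":[0,0,0],"rotation":[0,0,0]},{"linear":[0,0,0],"rotation":[0,0,0]},{"linear":[0,0,0],"rotation":[0,0,0]}]';python3 w.py drv | grep "zmax 0.02"; python3 -c "
from h import *
plan(453.3,-148.4,7,164.2)"
```

```text
clock: 30.4
ee_pos: [0.4542, -0.1496, 0.1432]
orientation: [2.509, 1.889, -0.0]
contact_force: [-0.1, 0.0, -0.3]
gripper_width: 0.0854
gripper_force: 0.0
[270. 184.] 5256 zmax 0.028 rect [ 452.7 -148. ] [147.9  34. ] 74.8 top rect mid [ 454.8 -138.1   25.3]
t 30.45 pos [ 454.1 -149.4  143.1] yaw -16.1 tilt 0.04 w 0.0858 q7 0.26 | turn [ 0.02  0.03 -0.25] | shift after turn [  0.8  -1.  136.1]
```

View pics/drv.png

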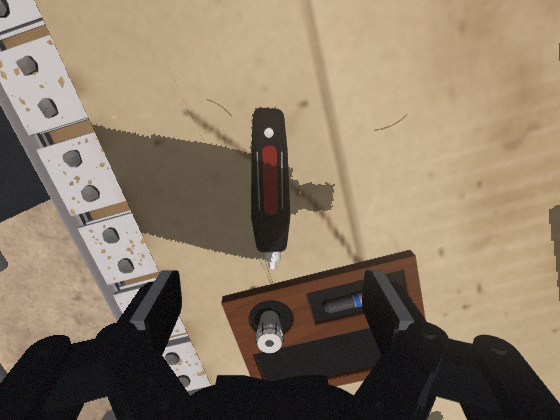

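The bit lies in the short slot at (345,302), the second collet stands in its pocket at (268,325), and the driver at (270,182) is aligned with the gripper. Descending.

```bash
python3 -m jog '[{"linear":[1,-0.7,20],"rotation":[0,0,-0.2]},{"linear":[0,0,32],"rotation":[0,0,0]},{"linear":[0,0,32],"rotation":[0,0,0]},{"linear":[0,0,25],"rotation":[0,0,0]},{"linear":[0,0,15],"rotation":[0,0,0]},{"linear":[0,0,8],"rotation":[0,0,0]},{"linear":[0,0,5],"rotation":[0,0,0]},{"linear":[0,0,0],"rotation":[0,0,0]},{"linear":[0,0,0],"rotation":[0,0,0]},{"linear":[0,0,0],"rotation":[0,0,0]}]'; python3 -m jog '[{"linear":[0,0,0],"rotation":[0,0,0]},{"linear":[0,0,0],"rotation":[0,0,0]},{"linear":[0,0,0],"rotation":[0,0,0]},{"linear":[0,0,0],"rotation":[0,0,0]},{"linear":[0,0,0],"rotation":[0,0,0]},{"linear":[0,0,0],"rotation":[0,0,0]},{"linear":[0,0,0],"rotation":[0,0,0]},{"linear":[0,0,0],"rotation":[0,0,0]},{"linear":[0,0,0],"rotation":[0,0,0]}]' -1 60;  python3 -c "
from h import *
plan(471.5,-345,14,90)"
```

```text
clock: 31.28
ee_pos: [0.454, -0.1475, 0.007]
orientation: [2.504, 1.895, 0.001]
contact_force: [-1.2, 0.4, 0.1]
gripper_width: 0.085
gripper_force: 0.0
clock: 32.03
ee_pos: [0.4535, -0.1472, 0.0067]
orientation: [2.505, 1.895, 0.001]
contact_force: [-2.3, 1.4, 11.0]
gripper_width: 0.0316
gripper_force: 58.8
t 32.03 pos [ 453.5 -147.2    6.7] yaw -15.8 tilt 0.04 w 0.0316 q7 0.41 | turn [ 2.000e-02 -4.000e-02  7.422e+01] | shift after turn [ 18.  197.8  -7.3]
```

```bash
python3 -m jog '[{"linear":[0,0,-8],"rotation":[0,0,0]},{"linear":[0,0,-22],"rotation":[0,0,0]},{"linear":[0,0,-30],"rotation":[0,0,0]},{"linear":[0,0,-25],"rotation":[0,0,6.75]},{"linear":[0,0,-15],"rotation":[0,0,6.75]},{"linear":[0,0,0],"rotation":[0,0,6.75]},{"linear":[0,0,0],"rotation":[0,0,6.75]},{"linear":[0,0,0],"rotation":[0,0,6.75]},{"linear":[0,0,0],"rotation":[0,0,6.75]},{"linear":[0,0,0],"rotation":[0,0,6.75]},{"linear":[0,0,0],"rotation":[0,0,6.75]},{"linear":[0,0,0],"rotation":[0,0,6.75]},{"linear":[0,0,0],"rotation":[0,0,6.75]},{"linear":[0,0,0],"rotation":[0,0,6.75]},{"linear":[0,0,0],"rotation":[0,0,0]},{"linear":[0,0,0],"rotation":[0,0,0]}]'; python3 -m jog '[{"linear":[1,12,0],"rotation":[0,0,0]},{"linear":[2,24,0],"rotation":[0,0,0]},{"linear":[3,32,0],"rotation":[0,0,0]},{"linear":[3,34,0],"rotation":[0,0,0]},{"linear":[3,34,0],"rotation":[0,0,0]},{"linear":[3,30,0],"rotation":[0,0,0]},{"linear":[2,20,0],"rotation":[0,0,0]},{"linear":[1,12,0],"rotation":[0,0,0]},{"linear":[0,0,0],"rotation":[0,0,0]},{"linear":[0,0,0],"rotation":[0,0,0]},{"linear":[0,0,0],"rotation":[0,0,0]},{"linear":[0,0,0],"rotation":[0,0,0]}]'; python3 -c "
from h import *
plan(471.5,-345,13.7,90)
from bench import arm
d=arm.snapshot('side');cv2.imwrite('pics/s6.png',cv2.resize(d['color'][200:390,120:340],None,fx=3,fy=3))"
```

```text
clock: 33.37
ee_pos: [0.4532, -0.1469, 0.1062]
orientation: [3.141, 0.005, -0.001]
contact_force: [0.4, -0.1, -2.5]
gripper_width: 0.0314
gripper_force: 60.4
clock: 34.37
ee_pos: [0.4715, -0.3434, 0.106]
orientation: [-3.14, -0.003, 0.0]
contact_force: [-1.0, -0.6, -1.3]
gripper_width: 0.0313
gripper_force: 60.4
t 34.37 pos [ 471.5 -343.4  106. ] yaw -89.9 tilt 0.08 w 0.0313 q7 -0.39 | turn [-0.08  0.01  0.1 ] | shift after turn [-0.   1.6 92.3]
```

View pics/s6.png

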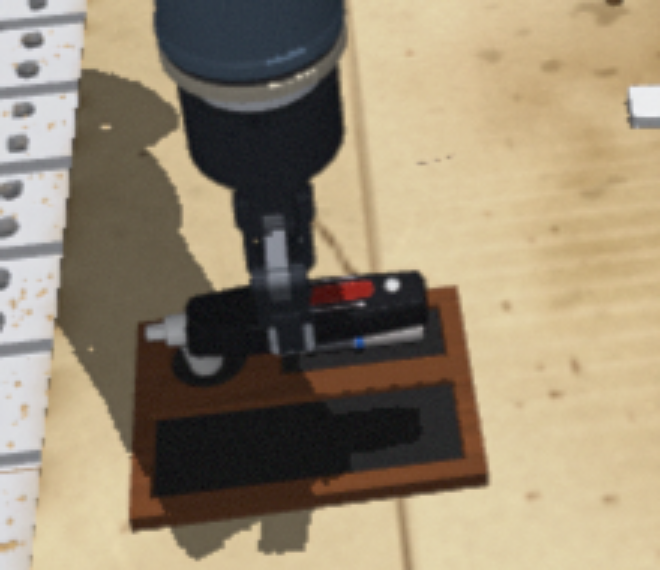

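The driver is held level and aligned over board three. Lowering it into the long slot.

```bash
python3 -m jog '[{"linear":[0,1,20],"rotation":[0,0,0]},{"linear":[0,0,25],"rotation":[0,0,0]},{"linear":[0,0,20],"rotation":[0,0,0]},{"linear":[0,0,13],"rotation":[0,0,0]},{"linear":[0,0,6],"rotation":[0,0,0]},{"linear":[0,0,3],"rotation":[0,0,0]},{"linear":[0,0,2],"rotation":[0,0,0]},{"linear":[0,0,0],"rotation":[0,0,0]},{"linear":[0,0,0],"rotation":[0,0,0]},{"linear":[0,0,0],"rotation":[0,0,0]},{"linear":[0,0,0],"rotation":[0,0,0]}]'; python3 -c "
from h import *
plan(471.5,-345,13.7,90)"
```

```text
clock: 35.33
ee_pos: [0.4716, -0.3464, 0.0177]
orientation: [3.141, -0.001, 0.001]
contact_force: [-0.1, 0.8, -1.6]
gripper_width: 0.0313
gripper_force: 60.4
t 35.33 pos [ 471.6 -346.4   17.7] yaw -90.0 tilt 0.06 w 0.0313 q7 -0.29 | turn [ 0.03 -0.05 -0.03] | shift after turn [-0.1 -1.4  4. ]
```

```bash
python3 -m jog '[{"linear":[0,-1.2,2],"rotation":[0,0,0]},{"linear":[0,0,1],"rotation":[0,0,0]},{"linear":[0,0,1],"rotation":[0,0,0]},{"linear":[0,0,0],"rotation":[0,0,0]},{"linear":[0,0,0],"rotation":[0,0,0]},{"linear":[0,0,0],"rotation":[0,0,0]}]'; python3 -c "
from h import *
plan(471.5,-345,13.7,90)"
```

```text
clock: 35.83
ee_pos: [0.4714, -0.3447, 0.0138]
orientation: [-3.141, 0.001, -0.001]
contact_force: [-1.8, 3.2, 8.8]
gripper_width: 0.0311
gripper_force: 61.6
t 35.83 pos [ 471.4 -344.7   13.8] yaw -90.0 tilt 0.06 w 0.0311 q7 -0.29 | turn [-0.04 -0.04 -0.03] | shift after turn [0.1 0.3 0.1]
```

Contact made, so I'm releasing, backing off and checking everything.

```bash
python3 -m jog '[{"linear":[0,0,0],"rotation":[0,0,0]},{"linear":[0,0,0],"rotation":[0,0,0]},{"linear":[0,0,0],"rotation":[0,0,0]},{"linear":[0,0,0],"rotation":[0,0,0]},{"linear":[0,0,-8],"rotation":[0,0,0]},{"linear":[0,0,-20],"rotation":[0,0,0]},{"linear":[0,0,-35],"rotation":[0,0,0]},{"linear":[0,0,-35],"rotation":[0,0,0]},{"linear":[0,0,-35],"rotation":[0,0,0]},{"linear":[0,-20,-25],"rotation":[0,0,0]},{"linear":[0,-35,0],"rotation":[0,0,0]},{"linear":[0,-35,0],"rotation":[0,0,0]},{"linear":[0,-35,0],"rotation":[0,0,0]},{"linear":[0,-35,0],"rotation":[0,0,0]},{"linear":[0,-30,0],"rotation":[0,0,0]},{"linear":[0,-15,0],"rotation":[0,0,0]},{"linear":[0,0,0],"rotation":[0,0,0]},{"linear":[0,0,0],"rotation":[0,0,0]},{"linear":[0,0,0],"rotation":[0,0,0]},{"linear":[0,0,0],"rotation":[0,0,0]}]' 0.4; python3 - <<'E'
from h import *
from bench import arm
d=arm.snapshot('side');c=d['color']
cv2.imwrite('pics/fin.png',np.vstack([cv2.resize(c[115:175,180:280],(500,300)),cv2.resize(c[280:380,150:290],(500,300))]))
W=cloud(d);o=dict(np.load('pics/side0.npz'));W0=cloud(o)
def q(x,y,r): 
    m=np.hypot(W[...,0]-x/1e3,W[...,1]-y/1e3)<r/1e3; p=W[m]*1000
    t=p[p[:,2]>15]; return (np.round(np.percentile(t[:,2],[50,95]),1),((t[:,:2].min(0)+t[:,:2].max(0))/2).round(1)) if len(t) else None
for n,a in dict(nut=(550,316,35),c1=(475,332,22),c2=(415,-278,22),bit=(507,-278,40),drv=(471,-345,80)).items(): print(n,q(*a))
for n,(u,v) in dict(case=(206,186),strap=(362,234)).items():
    s=np.s_[v-14:v+14,u-20:u+20];print(n,cv2.absdiff(c[s],o['color'][s]).mean())
E
python3 w.py fin_w | head -9
```

```text
clock: 37.5
ee_pos: [0.4713, -0.1414, 0.1715]
orientation: [3.141, -0.004, 0.001]
contact_force: [-0.6, 0.1, -0.1]
gripper_width: 0.0597
gripper_force: 0.0
nut (array([30.5, 36.4]), array([547. , 310.4]))
c1 None
c2 (array([40.2, 45.4]), array([ 416.8, -277.7]))
bit (array([17.9, 20.8]), array([ 506.4, -270.8]))
drv (array([29.5, 33.6]), array([ 468.2, -330.6]))
case 52.95327380952381
strap 7.251785714285714
cam [ 0.556 -0.141  0.315]
[450. 173.] 28786 zmax 0.047 rect [ 470.6 -314.6] [142.  196.3] 89.7 top rect mid [ 414.7 -278.3   43.5]
[ 14. 201.] 1298 zmax 0.032 rect [459.  110.9] [44.4 24. ] 3.5 top rect mid [457.4 110.3  28.9]
```

View pics/fin.png

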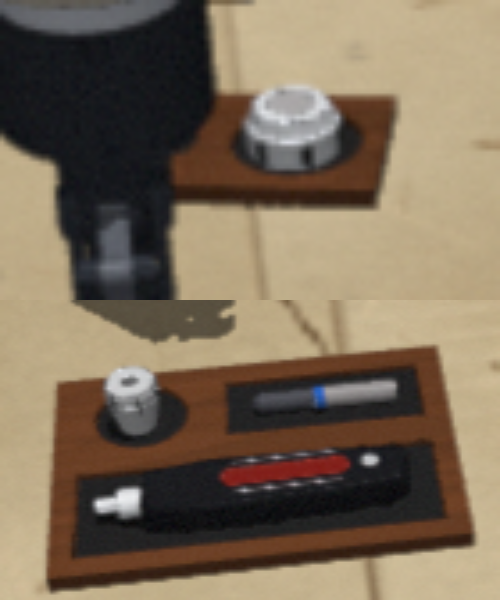

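Board three is complete and flat, and the nut is in place. The arm hides collet 1 and the case in this view, so I'll check them with the scene camera.

```bash
python3 - <<'E'
from h import *
from bench import arm
d=arm.snapshot('scene');o=cv2.imread('pics/scene0.png')
f=lambda c:cv2.resize(c[165:235,155:275],(720,300) if 0 else (510,298),interpolation=cv2.INTER_CUBIC)
cv2.imwrite('pics/fin2.png',np.vstack([f(o),f(d['color'])]))
W=cloud(d);
for n,(x,y) in dict(c1=(476,332),case=(461,122)).items():
    m=(np.hypot(W[...,0]-x/1e3,W[...,1]-y/1e3)<.027)&(W[...,2]>.015);p=W[m]*1000
    print(n,len(p),np.percentile(p[:,2],95) if len(p) else 0,((p.min(0)+p.max(0))/2).round(1) if len(p) else 0)
E
```

```text
c1 71 42.9955241197415 [474.2 328.9  29.9]
case 127 29.030467804389104 [457.3 118.2  23. ]
```

View pics/fin2.png

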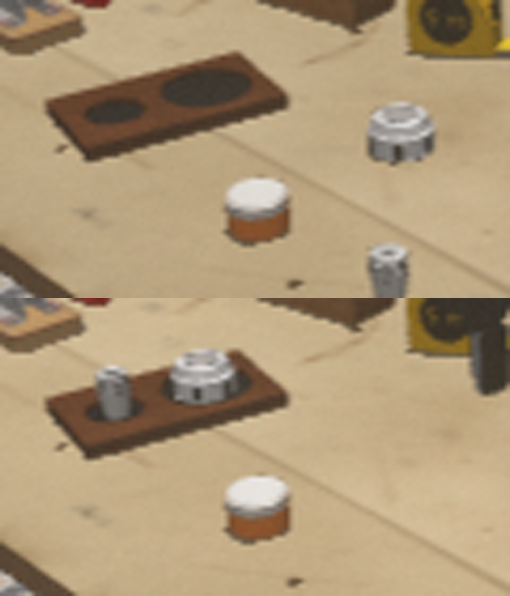

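The collet and nut stand upright in board two's pockets at (113,395) and (202,378), and the case has not moved. Handing in.

```bash
python3 -c "
from bench import arm
print(arm.job_done())"
```

```text
the job is handed in; nothing more can be done
None
```

Both kits are made up and handed in at about 38 s: all five pieces sit flat in their pockets with the nut and collets upright, and the ear-plug case and hold-down strap are where they were.

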